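Prop the guard box door open on the third hole of its stay

TASK

The spring-closed door of the clear guard box on the bench has to stand open for airing. Take the stay bar by its black knob, swing the door open with it and drop the bar's third hole (counted from the end that is pivoted on the door) over the fixed peg inside the box, bar pressed fully down, then let go so that the stay alone holds the door. The peg sits anywhere along its clamp slot, so feel for it gently, never bearing hard on it, and leave everything else on the bench where it is.

Things in the scene. Friction and masses are not known exactly. Their poses are not given: they have to be found in the camera images.
- peg_clamp: Slotted dark steel clamp plate, 28 x 68 x 9 mm, on a pillar in the box. Origin: slot centre in its top face, 162 mm above the table; y along the slot to the door side, z up. A plain round steel peg, 7.5 mm thick, stands in the slot, top 16.5 mm above the origin, on the slot's midline but locked anywhere up to 16 mm either way along y: NOT reported, see or feel it. Safe load on peg and clamp: 25 N.
- door_hinge (a point): Point on the door's vertical hinge axis (far end of the door), 165 mm above the table; axes as peg_clamp, from which it lies 153 mm along x and 66 mm along y. The clear, aluminium-framed door is 205 mm long, top edge 152 mm above the table (box panes as high); shut, it runs from the hinge along -x of these axes.
- door (a joint): Door angle (rad): 0 shut, growing as its free end swings out to the box's +y (clockwise seen from above); stop at 1.1. A spring shuts it: 0.25 N m at 0, plus 0.7 N m per rad. Third hole on the peg means about 0.33 to 0.58 rad.
- stay_pivot (a point): Pivot of the stay bar on top of the door, 170 mm from the hinge axis, 168 mm above the table (mid-thickness of the bar). The bar swings about the vertical and tilts up about this point.
- stay_swing (a joint): Swing of the stay bar about its vertical pivot pin, relative to the door (rad): at 0 square to the door, pointing into the box (the box's -y when the door is shut); positive turns it anticlockwise seen from above, knob away from the robot. Almost free.
- stay_tilt (a joint): Tilt of the stay bar (rad): 0 level, its lower stop and fully home; positive = knob end up, to 0.9. The tilt hinge is stiff and the bar stays at any tilt: at the knob it takes about 3 N to press it slowly down when nothing is under it, about 4 N to raise it.
- third_hole (a point): Hole to use, its centre at mid-thickness of the bar. Steel bar 275 x 26 x 6 mm with four round 11 mm holes at 60, 100, 140 and 180 mm from the pivot; this is the one at 140. x axis along the bar from pivot to knob, z up, square to the bar. Level, the bar's underside is 165 mm above the table, 13.5 mm below the peg's top.
- stay_knob (a point): Grasp point on the round black knob that stands up from the bar near its free end: 20 mm in diameter, 42 mm tall above the bar's top face. On the knob's axis, 240 mm from the pivot, 24 mm above the bar's top face (27 mm above mid-thickness). Axes as third_hole.
- half_ring: Bystander: black half ring, 140 mm across, 22 mm high; origin: centre of its circle, underside.
- steel_sleeve: Bystander: steel sleeve, 52 mm across, 45 mm high, inside the guard box; origin: centre of underside.
- spacer: Bystander: flat brass ring, 44 mm across, 14 mm high, inside the guard box; origin: centre of underside.
- wrench: Bystander: spanner lying near the robot; origin: mid-length, underside.
- driver: Bystander: screwdriver on the right; origin: mid-length, underside.
- sleeve_b: Bystander: steel sleeve, 68 mm across, 50 mm high, on the right; origin: centre of underside.
- grease_jar: Bystander: jar, 60 mm across, 60 mm high, on the left; origin: centre of underside.
- clear_tray: Bystander: clear divided tray, 150 x 110 x 50 mm, on the left; origin: centre of underside.

How it is judged:
On the way, in this order (a step that is already met when the one before it is completed fails the run):
1. the door has been swung open by the stay (value of joint door above 0.25 rad), for 0.1 s.
2. the third hole is down over the peg (value of joint stay_tilt below 0.03 rad and horizontal distance between third_hole and peg_clamp below 0.02 m), for 0.2 s.
At the end, for the whole second after the job is handed in: The stay bar lies fully down (tilt under 0.03 rad) with its third hole over the peg: hole centre within 20 mm of the slot centre in plan and within 5 mm of the slot's line, the door standing still at 0.30 to 0.62 rad, held by the stay alone (all of step 2 and x of third_hole in the frame of peg_clamp between -0.005 and 0.005 m and value of joint door between 0.3 and 0.62 rad and velocity of joint door between -0.05 and 0.05 rad/s); the robot touches nothing.
It fails at once if the peg or its clamp is loaded with more than 25 N (contact force between peg_clamp and anything else above 25 N).
It fails at once if a bystander is moved more than 20 mm (distance of any of half_ring, steel_sleeve, spacer, wrench, driver, sleeve_b, grease_jar, clear_tray from where it was at the start of the episode above 0.02 m).
It also fails if it takes over 67 s, if anything falls off the work surface, if the arm or the gripper's body presses on something with over 40 N, if the wrist force passes 120 N, or if a joint passes its speed limit or range.

ROBOT

A 6-joint arm with a two-finger parallel gripper is mounted at the origin on the work surface. World frame = base frame: x ahead of the robot, y to its left, z up, the work surface at z = 0. Lengths are in m, angles in rad, forces in N, time in s.
With the tool pointing down it reaches from about 0.3 to 0.775 m from the base axis. Payload 14.6 kg.
Tool frame: the origin (TCP) lies at the very end of the fingers, on their centre line; the grasp point (between the pads) lies 19 mm behind it; z points along the fingers, y is the line along which they close (so a half turn about z gives the same grasp; the last joint's range is limited). The gripper opens to 94 mm and grips with 3 to 60 N. Pads are 16 mm wide; open, the fingers measure 119 mm over their backs; the gripper's body (75 mm by 177 mm) begins 78 mm behind the grasp point.
Start: joints at [1.184, 0.3, 1.521, -0, 1.321, -0.067], TCP at [0.173, 0.522, 0.205] pointing down, gripper open.
Joint ranges: [-3.03, 3.03], [-0.79, 2.21], [0.23, 2.52], [-1.04, 4.18], [0, 3.07], [-2.55, 2.55]. Speed limits (rad/s): [2.22, 2.22, 2.57, 3.14, 3.14, 3.14].

INTERFACE

Orientations are given as [roll, pitch, yaw] about the fixed x, y, z axes, in that order (R = Rz(yaw) Ry(pitch) Rx(roll)).
In Python, from station import ctrl gives the robot as it stands. The module is installed in compiled form; this text tells all that it offers.
- The arm moves only by the tool play_rows, never from a script. Its argument "commands" is a list of rows, each a list of 7 numbers: the shift along the tool's x, y, z in m, then the turn, a rotation vector about the tool's x, y, z in degrees, then the closure, from -1 (fully open) to 1 (shut). A call has 1 to 20 rows; each row shifts and turns the commanded pose from where the row before left it, along the tool's axes as they then stand; what a row does not reach is not made up. A row lasts 1/12 s, in which the tool goes at most 41.7 mm and 7.16 degrees, less where a joint would pass 70% of its speed; a pose out of reach is approached as far as the arm can. A call is refused whole if a number of a shift passes 0.0417 or a number of a turn 7.16, either way. A call with a gripper value outside its range is refused whole. The fingers move at their own pace and stop on an object; "force" is the grip in N (left out, the last holds). Time passes only in rows, so rows that do not move let the fingers close. It gives the time, the measured TCP pose, the force, the opening and the grip force at its end, in the units of the state.
- ctrl.get_obs(): the state, without advancing time (a new reading comes with each control period).
- ctrl.camera(name): name is "side" or "top" or "wrist"; returns the picture (400x640x3 uint8, blue, green, red); there is no depth.
- ctrl.camera_model(name): a dict with "fx", "fy", "cx", "cy" (pixels), "rvec" (rotation vector, rad) and "tvec" (3), from world to camera coordinates, as OpenCV has them. Camera axes: x right, y down, z forward; pixel columns grow to the right and rows downward; lengths in m; the calibration is good to about 2 mm. A picture is of the moment at which its call begins: read the wrist's pose just before it. camera_model takes no time and is no camera call; for the wrist camera it gives the pose at the moment of the call.
- ctrl.hand_in(): hands the job in; it is judged then, once.
The state is a dict: "time_s": time; "qpos": joint angles; "joint_vel": joint speeds; "tau": joint torques, N m; "ee_pos": TCP position; "eef_rot": TCP orientation; "force": force on the tool from outside, world axes, zero at the start; "moment": the same for the moment, N m; "grip_width": finger opening in m; "grip_force": force on a finger pad.
Only numpy, scipy, OpenCV 4.12 (cv2) and the standard library are available. Lean on these libraries where they do the work, as an engineer would, in place of code of your own. Each camera call takes 0.05 s, during which the arm holds its last target. There are 200 camera calls.

## Working session

There is one attempt and no reset: what is moved stays moved. The work goes in short steps, Python scripts to look and compute and a tool call to move; the robot and the scene stay as the last step left them, time stands still between calls to the robot, and variables do not carry over. Pictures are saved under pics/ and viewed, at most 10 in all, crops included, and the job is handed in when it is done.

Besides the shell and the picture viewer there is one more tool, called as a command line: name --pt "numbers of a row" for each row, then --argument value for the rest. play_rows: Moves the arm, as the interface text tells. Its arguments: {"type":"object","properties":{"commands":{"type":"array","items":{"type":"array","items":{"type":"number"}}},"force":{"type":"number"}},"required":["commands"]}

```bash
mkdir -p pics; python3 - <<'E'
from station import ctrl
import cv2
o=ctrl.get_obs();print({k:o[k] for k in('time_s','ee_pos','eef_rot','force','grip_width')})
for n in('side','top'):
    cv2.imwrite(f'pics/{n}0.png',ctrl.camera(n)); m=ctrl.camera_model(n);print(n,m)
E
```

```text
{'time_s': 0.0, 'ee_pos': array([0.1728217 , 0.52186902, 0.20489326]), 'eef_rot': array([-3.14046216e+00, -5.47383390e-05,  2.82182338e+00]), 'force': array([-0.01866324,  0.43491102,  0.06823939]), 'grip_width': 0.09408769919083732}
side {'fx': 420.94622359243164, 'fy': 420.94622359243164, 'cx': 318.05081525354086, 'cy': 201.56670066809136, 'rvec': array([ 2.36791955, -0.21422615,  0.11040165]), 'tvec': array([-0.55596841,  0.18349824,  1.27095178])}
top {'fx': 498.06219918560254, 'fy': 498.06219918560254, 'cx': 314.8090818465861, 'cy': 198.69902474591038, 'rvec': array([ 2.16127502, -2.15485584,  0.14666355]), 'tvec': array([0.02665918, 0.56842144, 1.38654749])}
```

View pics/side0.png

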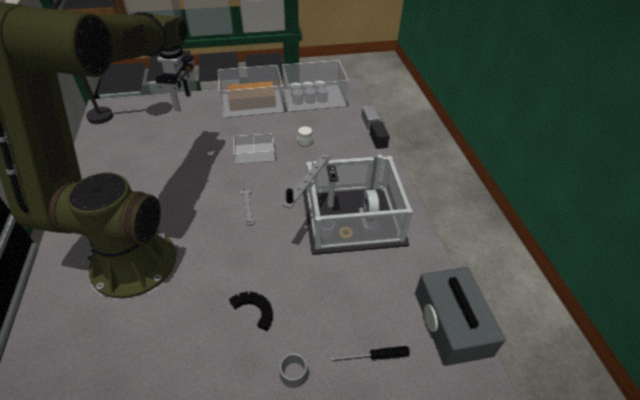

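View pics/top0.png

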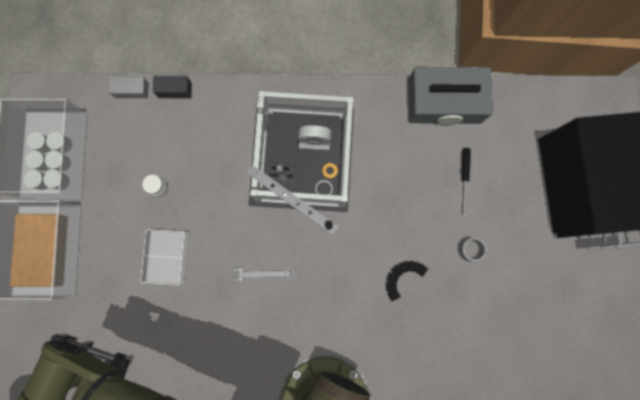

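```bash
python3 - <<'E'
import cv2
a=cv2.imread('pics/top0.png')[80:250,230:370];b=cv2.imread('pics/side0.png')[140:260,270:420]
cv2.imwrite('pics/tz.png',cv2.resize(a,None,fx=3.5,fy=3.5,interpolation=cv2.INTER_CUBIC))
cv2.imwrite('pics/sz.png',cv2.resize(b,None,fx=5,fy=5,interpolation=cv2.INTER_CUBIC))
E
```

```text
(no output)
```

View pics/tz.png

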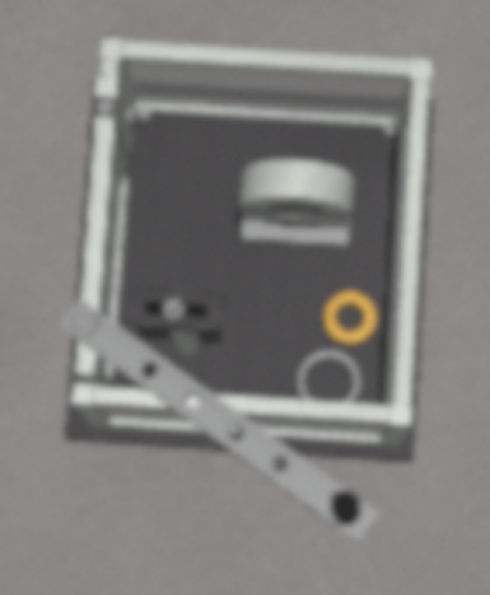

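View pics/sz.png

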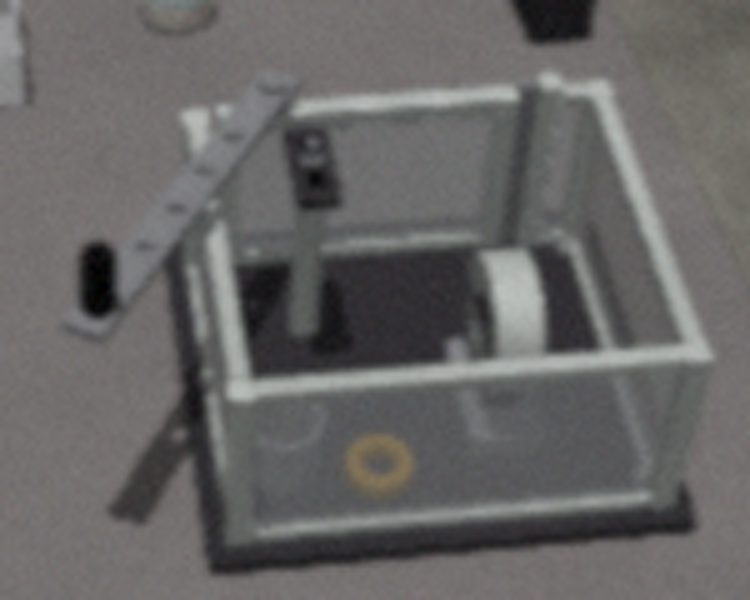

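```bash
cat >h.py <<'E'
import numpy as np,cv2
from station import ctrl
def ray(n,u,v,m=None):
    m=m or ctrl.camera_model(n);R=cv2.Rodrigues(m['rvec'])[0]
    d=R.T@np.array([(u-m['cx'])/m['fx'],(v-m['cy'])/m['fy'],1]);c=-R.T@m['tvec'];return c,d/np.linalg.norm(d)
def plane(n,u,v,z,m=None):
    c,d=ray(n,u,v,m);return c+d*(z-c[2])/d[2]
def tri(a,b):
    (c1,d1),(c2,d2)=a,b;s=np.linalg.lstsq(np.c_[d1,-d2],c2-c1,rcond=None)[0]
    p,q=c1+d1*s[0],c2+d2*s[1];return (p+q)/2,np.linalg.norm(p-q)
E
python3 - <<'E'
from h import *
np.set_printoptions(precision=4,suppress=True)
t=lambda x,y:(230+(x+.5)/3.5-.5,80+(y+.5)/3.5-.5); s=lambda x,y:(270+(x+.5)/5-.5,140+(y+.5)/5-.5)
for n,p in dict(far_l=(112,43),far_r=(432,68),near_r=(403,412),near_l=(80,393)).items(): print(n,plane('top',*t(*p),.152))
print('pivot',plane('top',*t(82,320),.171),plane('side',*s(282,85),.171))
print('slot',plane('top',*t(145,306),.162),plane('top',*t(208,311),.162),'side clamp c',plane('side',*s(313,167),.162),
 'ends',plane('side',*s(302,130),.162),plane('side',*s(322,205),.162))
print('peg top',plane('top',*t(173,308),.1785),plane('side',*s(313,143),.1785))
print('knobtop',tri(ray('top',*t(347,500)),ray('side',*s(98,247))))
print('knobmid',tri(ray('top',*t(346,507)),ray('side',*s(98,280))))
print('barend',tri(ray('top',*t(366,525)),ray('side',*s(88,328))))
print('hinge?',plane('top',*t(103,85),.152))
E
```

```text
far_l [0.8432 0.1732 0.152 ]
far_r [ 0.8245 -0.0733  0.152 ]
near_r [ 0.5572 -0.0496  0.152 ]
near_l [0.5708 0.1928 0.152 ]
pivot [0.6228 0.1901 0.171 ] [0.625 0.189 0.171]
slot [0.6354 0.1441 0.162 ] [0.6317 0.0969 0.162 ] side clamp c [0.6308 0.118  0.162 ] ends [0.6312 0.1537 0.162 ] [0.629 0.083 0.162]
peg top [0.6307 0.1221 0.1785] [0.631  0.1221 0.1785]
knobtop (array([ 0.4819, -0.0045,  0.2349]), np.float64(0.00463708033371478))
knobmid (array([ 0.48  , -0.0047,  0.2092]), np.float64(0.0025870600425186804))
barend (array([ 0.4701, -0.02  ,  0.1873]), np.float64(0.00016511856515087167))
hinge? [0.8097 0.1796 0.152 ]
```

```bash
cat >>h.py <<'E'
from scipy.spatial.transform import Rotation as Ro,Slerp
from scipy.optimize import brentq
np.set_printoptions(precision=4,suppress=True)
YAW=-.073;C=np.array([.632,.1195])
X=np.array([np.cos(YAW),np.sin(YAW)]);Y=np.array([-X[1],X[0]])
H=C+.153*X+.066*Y
def piv(th): a=np.pi+YAW-th;return H+.17*np.array([np.cos(a),np.sin(a)])
def barpose(P,psi,a,off=0):
    b=np.array([np.cos(psi)*np.cos(a),np.sin(psi)*np.cos(a),np.sin(a)])
    n=np.array([-np.sin(a)*np.cos(psi),-np.sin(a)*np.sin(psi),np.cos(a)])
    p=np.r_[P,.168]+.24*b+(.008+off)*n
    return p,Ro.from_matrix(np.c_[-b,np.cross(-n,-b),-n])
def final(peg,r=.14):
    th=brentq(lambda t:np.linalg.norm(piv(t)-peg)-r,.1,1.);d=peg-piv(th);return th,np.arctan2(d[1],d[0])
def cur():
    o=ctrl.get_obs();return np.array(o['ee_pos']),Ro.from_euler('xyz',o['eef_rot']),o
def rows(poses,ns,g,start=None):
    p,R=start or cur()[:2];out=[]
    for (q,S),n in zip(poses,ns):
        sl=Slerp([0,1],Ro.concatenate([R,S]));p0=p;R0=R
        for i in range(1,n+1):
            pn=p0+(q-p0)*i/n;Rn=sl(i/n)
            d=R.inv().apply(pn-p);w=np.degrees((R.inv()*Rn).as_rotvec())
            d=np.round(d,4);w=np.round(w,2)
            out.append([float(x) for x in [*d,*w,g]]);p=p+R.apply(d);R=R*Ro.from_rotvec(np.radians(w))
    print(len(out),str(out).replace(' ',''));return p,R
E
python3 - <<'E'
from h import *
k=np.array([.480,-.0047]);P=np.array([.622,.189]);psi=np.arctan2(*(k-P)[::-1]);print(psi,final(np.array([.631,.122])))
T=barpose(P,psi,.09);print(T[0])
p,R,o=cur()
up=p+[0,0,.08];Th=(T[0]+[0,0,.085],T[1])
rows([(up,R),Th],[3,17],-0.3)
E
```

```text
-2.2033884746131354 (0.4661150701958467, np.float64(-1.6603335578653937))
[ 0.4811 -0.0032  0.1975]
20 [[0.0,-0.0,-0.0267,0.0,0.0,0.0,-0.3],[0.0,-0.0001,-0.0266,0.0,0.0,0.0,-0.3],[0.0,0.0,-0.0267,0.0,0.0,0.0,-0.3],[-0.0269,-0.0236,0.0002,0.28,-0.2,6.34,-0.3],[-0.0294,-0.0205,0.0003,0.29,-0.21,6.35,-0.3],[-0.0314,-0.0171,0.0006,0.28,-0.2,6.34,-0.3],[-0.0332,-0.0136,0.0008,0.28,-0.21,6.34,-0.3],[-0.0344,-0.0098,0.0009,0.29,-0.2,6.35,-0.3],[-0.0353,-0.0059,0.0011,0.28,-0.21,6.34,-0.3],[-0.0358,-0.002,0.0013,0.28,-0.2,6.35,-0.3],[-0.0357,0.002,0.0014,0.29,-0.21,6.34,-0.3],[-0.0353,0.0059,0.0015,0.28,-0.2,6.34,-0.3],[-0.0344,0.0098,0.0015,0.28,-0.21,6.35,-0.3],[-0.0331,0.0136,0.0017,0.29,-0.2,6.34,-0.3],[-0.0314,0.0171,0.0017,0.28,-0.21,6.34,-0.3],[-0.0294,0.0205,0.0017,0.28,-0.2,6.35,-0.3],[-0.0268,0.0237,0.0016,0.29,-0.21,6.34,-0.3],[-0.0241,0.0264,0.0017,0.28,-0.2,6.34,-0.3],[-0.021,0.029,0.0016,0.28,-0.21,6.35,-0.3],[-0.0177,0.0311,0.0015,0.29,-0.2,6.34,-0.3]]
```

play_rows --pt "0 0 -0.0267 0 0 0 -0.3" --pt "0 0 -0.0267 0 0 0 -0.3" --pt "0 0 -0.0267 0 0 0 -0.3" --pt "-0.0269 -0.0236 0.0002 0.28 -0.2 6.34 -0.3" --pt "-0.0294 -0.0205 0.0003 0.29 -0.21 6.35 -0.3" --pt "-0.0314 -0.0171 0.0006 0.28 -0.2 6.34 -0.3" --pt "-0.0332 -0.0136 0.0008 0.28 -0.21 6.34 -0.3" --pt "-0.0344 -0.0098 0.0009 0.29 -0.2 6.35 -0.3" --pt "-0.0353 -0.0059 0.0011 0.28 -0.21 6.34 -0.3" --pt "-0.0358 -0.002 0.0013 0.28 -0.2 6.35 -0.3" --pt "-0.0357 0.002 0.0014 0.29 -0.21 6.34 -0.3" --pt "-0.0353 0.0059 0.0015 0.28 -0.2 6.34 -0.3" --pt "-0.0344 0.0098 0.0015 0.28 -0.21 6.35 -0.3" --pt "-0.0331 0.0136 0.0017 0.29 -0.2 6.34 -0.3" --pt "-0.0314 0.0171 0.0017 0.28 -0.21 6.34 -0.3" --pt "-0.0294 0.0205 0.0017 0.28 -0.2 6.35 -0.3" --pt "-0.0268 0.0237 0.0016 0.29 -0.21 6.34 -0.3" --pt "-0.0241 0.0264 0.0017 0.28 -0.2 6.34 -0.3" --pt "-0.021 0.029 0.0016 0.28 -0.21 6.35 -0.3" --pt "-0.0177 0.0311 0.0015 0.29 -0.2 6.34 -0.3" --force 30

```text
time_s: 1.77
ee_pos: [0.4816, -0.0048, 0.2826]
eef_rot: [-3.141, 0.089, 0.933]
force: [-0.0, 1.2, -0.9]
grip_width: 0.0614
grip_force: 0.0
```

```bash
python3 - <<'E'
from h import *
p,R,o=cur();m=ctrl.camera_model('wrist');im=ctrl.camera('wrist');cv2.imwrite('pics/w1.png',im)
import pickle;pickle.dump(m,open('w1.pkl','wb'))
print(p,R.as_matrix(),o['force'],o['grip_width'],m)
E
```

```text
[ 0.4816 -0.0048  0.2826] [[ 0.5934  0.8031 -0.0535]
 [ 0.7999 -0.5958 -0.0715]
 [-0.0893 -0.0004 -0.996 ]] [-0.0106  1.1645 -0.8944] 0.06144633468516904 {'fx': 312.60449004997054, 'fy': 312.60449004997054, 'cx': 325.2328529908453, 'cy': 196.09707924695013, 'rvec': array([-2.6411,  0.8718,  0.1659]), 'tvec': array([-0.3897,  0.1884,  0.5612])}
```

View pics/w1.png

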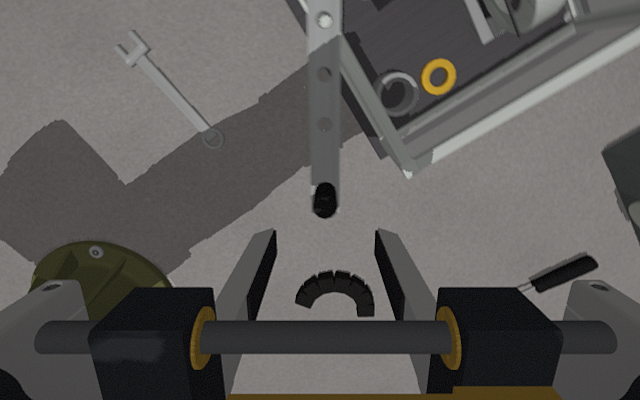

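```bash
python3 - <<'E'
from h import *
import pickle;m=pickle.load(open('w1.pkl','rb'));p,R,o=cur()
print('cam',ray('wrist',325,196,m))
for z in(.235,.21,.19):
  for v in(192,200,208): q=plane('wrist',325,v,z,m);print(z,v,q,R.inv().apply(q-p))
for v,z in((20,.172),(72,.175),(124,.180)): print('hole',plane('wrist',324,v,z,m))
E
```

```text
cam (array([0.5399, 0.0737, 0.4531]), array([-0.2187, -0.293 , -0.9308]))
0.235 192 [0.4906 0.0076 0.235 ] [ 0.0215 -0.0044  0.0452]
0.235 200 [0.4867 0.0024 0.235 ] [ 0.0151 -0.0043  0.0457]
0.235 208 [ 0.4828 -0.0029  0.235 ] [ 0.0085 -0.0043  0.0463]
0.21 192 [0.4849 0.     0.21  ] [ 0.0143 -0.0043  0.0709]
0.21 200 [ 0.4806 -0.0058  0.21  ] [ 0.0072 -0.0043  0.0716]
0.21 208 [ 0.4763 -0.0116  0.21  ] [-0.0001 -0.0042  0.0722]
0.19 192 [ 0.4804 -0.0061  0.19  ] [ 0.0086 -0.0043  0.0915]
0.19 200 [ 0.4758 -0.0123  0.19  ] [ 0.0009 -0.0042  0.0922]
0.19 208 [ 0.471  -0.0187  0.19  ] [-0.007  -0.0041  0.0929]
hole [0.5623 0.1058 0.172 ]
hole [0.5395 0.0751 0.175 ]
hole [0.5147 0.0417 0.18  ]
```

play_rows --pt "0.007 -0.004 0.01 0 0 0 -0.3" --pt "0 0 0.02 0 0 0 -0.3" --pt "0 0 0.02 0 0 0 -0.3" --pt "0 0 0.017 0 0 0 -0.3" --pt "0 0 0.008 0 0 0 -0.3" --pt "0 0 0.005 0 0 0 -0.3" --pt "0 0 0 0 0 0 -0.3"

```text
time_s: 2.4
ee_pos: [0.4775, -0.0003, 0.2019]
eef_rot: [-3.14, 0.09, 0.939]
force: [-0.5, -0.2, 0.4]
grip_width: 0.0611
grip_force: 0.0
```

play_rows --pt "0 0 0 0 0 0 1" --pt "0 0 0 0 0 0 1" --pt "0 0 0 0 0 0 1" --pt "0 0 0 0 0 0 1" --pt "0 0 0 0 0 0 1" --pt "0 0 0 0 0 0 1" --force 30

```text
time_s: 2.9
ee_pos: [0.4779, -0.0007, 0.2027]
eef_rot: [-3.141, 0.089, 0.938]
force: [0.2, -0.6, -0.6]
grip_width: 0.0247
grip_force: 0.0
```

```bash
python3 - <<'E'
from h import *
m=ctrl.camera_model('wrist');p,R,o=cur();im=ctrl.camera('wrist');cv2.imwrite('pics/w2.png',im)
import pickle;pickle.dump(m,open('w2.pkl','wb'));print(p,o['force'],o['moment'],o['grip_width'],o['grip_force'])
E
```

```text
[ 0.4779 -0.0007  0.2027] [ 0.1592 -0.594  -0.5583] [-0.0602  0.0158 -0.0068] 0.0246799963485386 0.0
```

View pics/w2.png

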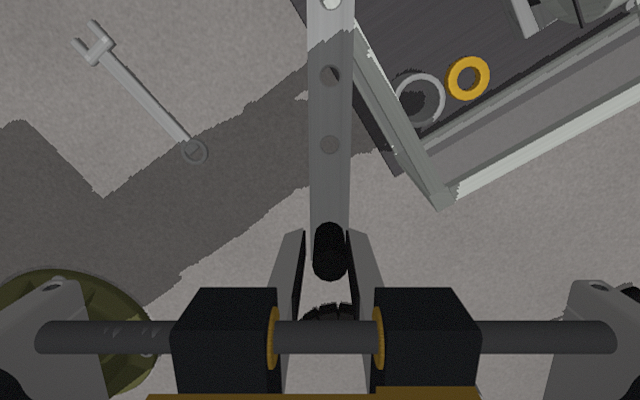

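play_rows --pt "0 0 0 0 0 0 1" --pt "0 0 0 0 0 0 1" --pt "0 0 0 0 0 0 1" --pt "0 0 0 0 0 0 1" --force 30

```text
time_s: 3.28
ee_pos: [0.4778, -0.0008, 0.2025]
eef_rot: [-3.141, 0.089, 0.938]
force: [1.0, -1.1, -0.3]
grip_width: 0.0193
grip_force: 30.0
```

```bash
python3 - <<'E'
from h import *
import pickle;m=pickle.load(open('w2.pkl','rb'));p,R,o=cur();print(p,o['eef_rot'],o['force'],o['moment'],o['grip_width'],o['grip_force'])
for u,v,z in((331,4,.1775-.002),(330,75,.180),(330,144,.184),(330,262,.235),(330,232,.19)):
  q=plane('wrist',u,v,z,m);print('hole',q,R.inv().apply(q-p))
E
```

```text
[ 0.4778 -0.0008  0.2025] [-3.1413  0.0891  0.9382] [ 1.0281 -1.1031 -0.3158] [-0.0289  0.0618  0.0111] 0.019284865435398917 30.00002771615982
hole [0.559  0.1047 0.1755] [0.1349 0.0032 0.015 ]
hole [0.5373 0.0757 0.18  ] [0.0985 0.0028 0.0138]
hole [0.5142 0.0439 0.184 ] [0.059  0.0029 0.0133]
hole [0.4839 0.0032 0.235 ] [ 0.0038  0.0025 -0.033 ]
hole [ 0.4806 -0.0024  0.19  ] [0.0014 0.0032 0.0124]
```

```bash
python3 - <<'E'
from h import *
p,R,o=cur();psi=o['eef_rot'][2]-np.pi;a=.089
P=p[:2]-(barpose(np.zeros(2),psi,a)[0][:2]);print('P',P,piv(0))
off=.004;W=[]
W.append(barpose(P,psi,.15,off));W.append(barpose(P,psi,.25,off))
thf,psf=final(np.array([.631,.122]))
s=rows(W,[4,4],1)
for d in(0,):
  ths=np.linspace(0,thf,5)[1:];D=(P-piv(0))
  Q=[barpose(piv(t)+D*(1-t/thf),psi+(psf-.2-psi)*t/thf,.25,off) for t in ths]
  rows(Q,[5,4,5,4],1,s); print(psf,thf,Q[-1][0])
E
```

```text
P [0.6187 0.1915] [0.6199 0.1866]
8 [[0.0004,-0.0,-0.0034,-0.0,-0.87,0.0,1.0],[0.0004,-0.0,-0.0033,-0.01,-0.88,0.0,1.0],[0.0003,-0.0,-0.0034,-0.0,-0.87,0.0,1.0],[0.0002,-0.0,-0.0034,-0.01,-0.87,0.0,1.0],[0.0006,-0.0,-0.006,0.0,-1.43,0.0,1.0],[0.0005,-0.0,-0.0059,0.0,-1.44,0.0,1.0],[0.0003,-0.0,-0.006,0.0,-1.43,0.0,1.0],[0.0001,-0.0,-0.006,0.0,-1.43,0.0,1.0]]
18 [[0.0034,0.0022,-0.0009,-0.24,0.0,-0.95,1.0],[0.0033,0.0023,-0.0008,-0.25,0.0,-0.95,1.0],[0.0033,0.0023,-0.0009,-0.24,0.0,-0.96,1.0],[0.0033,0.0024,-0.0008,-0.24,0.0,-0.95,1.0],[0.0032,0.0025,-0.0008,-0.24,0.0,-0.95,1.0],[0.0046,0.0037,-0.0012,-0.3,0.0,-1.19,1.0],[0.0045,0.0037,-0.0011,-0.31,-0.0,-1.19,1.0],[0.0044,0.0039,-0.0012,-0.3,-0.0,-1.19,1.0],[0.0043,0.004,-0.0011,-0.31,-0.0,-1.19,1.0],[0.0038,0.0037,-0.001,-0.24,0.0,-0.95,1.0],[0.0037,0.0038,-0.0009,-0.25,-0.0,-0.96,1.0],[0.0037,0.0038,-0.0009,-0.24,0.0,-0.95,1.0],[0.0036,0.0039,-0.001,-0.24,0.0,-0.95,1.0],[0.0035,0.004,-0.0009,-0.24,0.0,-0.95,1.0],[0.0047,0.0056,-0.0012,-0.31,-0.0,-1.19,1.0],[0.0046,0.0057,-0.0012,-0.3,0.0,-1.19,1.0],[0.0045,0.0058,-0.0011,-0.31,0.0,-1.19,1.0],[0.0044,0.0059,-0.0011,-0.3,0.0,-1.19,1.0]]
-1.6603335578653937 0.4661150701958467 [0.578  0.0414 0.239 ]
```

play_rows --pt "0.0004 0 -0.0034 0 -0.87 0 1" --pt "0.0004 0 -0.0033 0 -0.88 0 1" --pt "0.0003 0 -0.0034 0 -0.87 0 1" --pt "0.0002 0 -0.0034 0 -0.87 0 1" --pt "0.0006 0 -0.006 0 -1.43 0 1" --pt "0.0005 0 -0.006 0 -1.44 0 1" --pt "0.0003 0 -0.006 0 -1.43 0 1" --pt "0.0001 0 -0.006 0 -1.43 0 1"

```text
time_s: 3.95
ee_pos: [0.4831, 0.0065, 0.2395]
eef_rot: [-3.141, 0.252, 0.938]
force: [-0.7, -0.9, -2.9]
grip_width: 0.0192
grip_force: 30.0
```

play_rows --pt "0.0034 0.0022 -0.0009 -0.24 0 -0.95 1" --pt "0.0033 0.0023 -0.0008 -0.25 0 -0.95 1" --pt "0.0033 0.0023 -0.0009 -0.24 0 -0.96 1" --pt "0.0033 0.0024 -0.0008 -0.24 0 -0.95 1" --pt "0.0032 0.0025 -0.0008 -0.24 0 -0.95 1" --pt "0.0046 0.0037 -0.0012 -0.3 0 -1.19 1" --pt "0.0045 0.0037 -0.0011 -0.31 0 -1.19 1" --pt "0.0044 0.0039 -0.0012 -0.3 0 -1.19 1" --pt "0.0043 0.004 -0.0011 -0.31 0 -1.19 1"

```text
time_s: 4.7
ee_pos: [0.5253, 0.0225, 0.2391]
eef_rot: [-3.141, 0.25, 1.112]
force: [-2.2, -2.7, -1.0]
grip_width: 0.0192
grip_force: 30.0
```

Forces are small; continue.

play_rows --pt "0.0038 0.0037 -0.001 -0.24 0 -0.95 1" --pt "0.0037 0.0038 -0.0009 -0.25 0 -0.96 1" --pt "0.0037 0.0038 -0.0009 -0.24 0 -0.95 1" --pt "0.0036 0.0039 -0.001 -0.24 0 -0.95 1" --pt "0.0035 0.004 -0.0009 -0.24 0 -0.95 1" --pt "0.0047 0.0056 -0.0012 -0.31 0 -1.19 1" --pt "0.0046 0.0057 -0.0012 -0.3 0 -1.19 1" --pt "0.0045 0.0058 -0.0011 -0.31 0 -1.19 1" --pt "0.0044 0.0059 -0.0011 -0.3 0 -1.19 1" --pt "0 0 0 0 0 0 1"

```text
time_s: 5.53
ee_pos: [0.5789, 0.0419, 0.2387]
eef_rot: [-3.141, 0.25, 1.284]
force: [-1.8, -2.6, -1.2]
grip_width: 0.0194
grip_force: 30.0
```

```bash
python3 - <<'E'
from h import *
m=ctrl.camera_model('wrist');p,R,o=cur();im=ctrl.camera('wrist');t=ctrl.camera('top')
import pickle;pickle.dump(m,open('w3.pkl','wb'));print(p,o['eef_rot'],o['force'],o['moment'])
a=cv2.resize(im[:,160:480][:260],None,fx=1.5,fy=1.5);b=cv2.resize(t[90:220,230:340],None,fx=3,fy=3,interpolation=cv2.INTER_CUBIC)
cv2.imwrite('pics/w3.png',im);cv2.imwrite('pics/t3.png',t)
c=np.zeros((390,810,3),np.uint8);c[:,:480]=a;c[:,480:]=b;cv2.imwrite('pics/c3.png',c[:,:800])
E
```

```text
[0.5789 0.0419 0.2387] [-3.1411  0.2497  1.2836] [-1.7615 -2.6232 -1.1768] [-0.307   0.3541  0.2549]
```

View pics/c3.png

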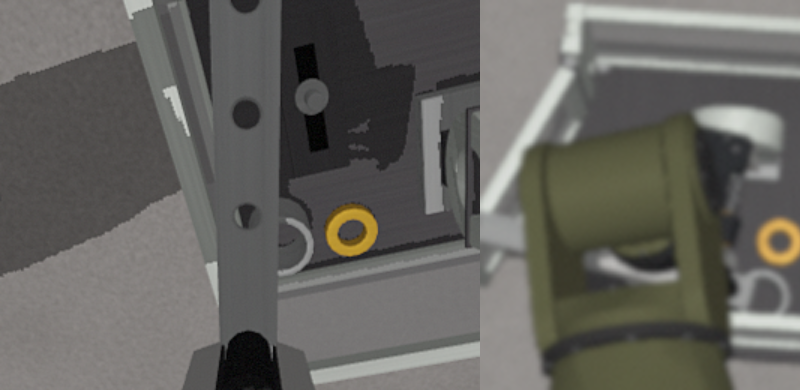

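```bash
python3 - <<'E'
from h import *
import pickle;m=pickle.load(open('w3.pkl','rb'));p,R,o=cur()
g=cv2.cvtColor(cv2.imread('pics/w3.png'),cv2.COLOR_BGR2GRAY)
def blob(x0,x1,y0,y1,lo,hi):
    k=((g[y0:y1,x0:x1]>=lo)&(g[y0:y1,x0:x1]<=hi)).astype(np.uint8)
    n,l,s,c=cv2.connectedComponentsWithStats(k);i=1+np.argmax(s[1:,4]);return c[i]+[x0,y0],s[i]
h3=blob(312,337,63,88,0,55);print('hole140',h3)
print('peg region');print(g[50:80,356:382:1][::2])
print('slot',blob(350,385,25,105,0,12))
a=.25
pt=plane('wrist',160+312/1.5,96/1.5,.1785,m)
zc=.168+.14*np.sin(a)+.003
hp=plane('wrist',*h3[0],zc,m)
print('hole',hp,R.inv().apply(hp-p),'peg',pt,R.inv().apply(pt-p))
for q in((303,45),(319,150)):print('slotend',plane('wrist',160+q[0]/1.5,q[1]/1.5,.162,m))
psi=o['eef_rot'][2]-np.pi;B=barpose(np.zeros(2),psi,a,.004)[0][:2];P=p[:2]-B
print('kin pivot',P,'model',piv(.466),'kin hole',P+.14*np.cos(a)*np.array([np.cos(psi),np.sin(psi)]))
E
```

```text
hole140 (array([323.619 ,  75.8571]), array([  3,   4,  18,  19, 273], dtype=int32))
peg region
[[41 42 33  0  2 11  0  4  8  6  1  2  0  5  3  1 26 43 39 37 40 41 40 40
  38 39]
 [39 39 39  9  5  8  6  2 21 31 56 59 59 57 56 33 11 37 38 37 40 44 43 39
  39 35]
 [39 43 38 18  1 35 59 78 94 90 89 87 88 88 90 87 91 79 64 43 35 39 39 44
  39 42]
 [40 40 37 45 71 89 86 85 83 82 83 86 85 86 86 88 88 84 90 88 70 41 38 38
  42 41]
 [34 41 64 86 87 84 86 84 87 85 84 87 85 85 86 87 85 86 85 87 86 80 47 39
  36 38]
 [37 58 88 88 85 86 88 86 81 77 73 72 76 74 76 77 84 88 87 86 89 88 69 33
  40 42]
 [48 78 89 87 86 85 85 75 67 72 74 74 82 88 90 89 86 83 85 86 87 88 83 44
  37 37]
 [56 88 88 85 87 87 79 63 67 71 80 90 90 87 89 88 86 89 87 86 88 91 87 48
  40 39]
 [51 87 85 84 84 87 79 61 68 81 89 87 89 87 89 86 89 86 87 85 82 93 81 34
  39 39]
 [44 72 91 88 89 88 89 76 66 86 88 86 88 87 86 89 85 89 86 86 90 88 61 38
  38 41]
 [34 54 91 93 91 91 89 88 82 78 88 90 89 86 87 87 86 85 86 86 86 62 35 41
  40 41]
 [38 32 44 74 95 88 87 87 87 83 79 84 85 90 89 88 85 90 83 70 42 35 38 39
  42 40]
 [40 43 37 41 50 69 83 89 85 85 83 85 84 83 84 85 78 66 29 14 39 40 39 40
  41 39]
 [43 41 38 42 40 41 31 15 29 59 66 74 64 53 28  0  4  2  3 16 32 43 41 37
  40 38]
 [40 39 41 40 38 40 39 15  1  1  7  6 11  5  1  8 10  7  5  8 27 40 39 42
  41 40]]
slot (array([363.6159,  41.2464]), array([  6,   4,  17,  26, 276], dtype=int32))
hole [0.6041 0.1309 0.2056] [ 0.0983 -0.0005  0.0092] peg [0.6317 0.1254 0.1785] [0.1075 0.0275 0.0348]
slotend [0.6337 0.1438 0.162 ]
slotend [0.631 0.098 0.162]
kin pivot [0.6436 0.2617] model [0.6435 0.2614] kin hole [0.6049 0.1316]
```

```bash
python3 - <<'E'
from h import *
import pickle;m=pickle.load(open('w3.pkl','rb'))
peg=plane('wrist',369,65.5,.1785,m)[:2];print(peg)
th,ps=final(peg,.1395);print(th,ps)
p,R,o=cur();psi=o['eef_rot'][2]-np.pi
# keep the hole over const. radius: intermediate
W=[barpose(piv(.466+(th-.466)*f),psi+(ps-psi)*f,.25,.004) for f in(.5,1)]
W+=[barpose(piv(th),ps,a,.004) for a in(.2,.15)]
print(rows(W,[4,4,3,3],1))
E
```

```text
[0.6321 0.1243]
0.47852227048486057 -1.660756576862302
14 [[0.0005,0.0058,-0.0002,-0.36,-0.0,-1.38,1.0],[0.0003,0.0058,-0.0001,-0.36,-0.01,-1.39,1.0],[0.0002,0.0058,-0.0001,-0.36,0.0,-1.38,1.0],[-0.0,0.0058,-0.0,-0.36,-0.0,-1.39,1.0],[0.0005,0.0058,-0.0001,-0.35,-0.0,-1.38,1.0],[0.0004,0.0058,-0.0001,-0.36,-0.0,-1.39,1.0],[0.0002,0.0058,-0.0001,-0.35,-0.0,-1.38,1.0],[0.0001,0.0058,-0.0,-0.36,-0.0,-1.38,1.0],[-0.0001,0.0,0.004,0.0,0.95,-0.0,1.0],[-0.0002,0.0,0.004,0.0,0.96,-0.0,1.0],[-0.0002,0.0,0.004,0.0,0.95,-0.0,1.0],[-0.0001,0.0,0.004,0.0,0.96,-0.0,1.0],[-0.0002,0.0,0.004,0.0,0.95,-0.0,1.0],[-0.0002,0.0,0.004,0.0,0.96,-0.0,1.0]]
(array([0.6234, 0.0287, 0.2157]), Rotation.from_matrix(array([[ 0.0889,  0.996 , -0.0134],
                            [ 0.9848, -0.0899, -0.1488],
                            [-0.1494,  0.    , -0.9888]])))
```

play_rows --pt "0.0005 0.0058 -0.0002 -0.36 0 -1.38 1" --pt "0.0003 0.0058 -0.0001 -0.36 -0.01 -1.39 1" --pt "0.0002 0.0058 -0.0001 -0.36 0 -1.38 1" --pt "0 0.0058 0 -0.36 0 -1.39 1" --pt "0.0005 0.0058 -0.0001 -0.35 0 -1.38 1" --pt "0.0004 0.0058 -0.0001 -0.36 0 -1.39 1" --pt "0.0002 0.0058 -0.0001 -0.35 0 -1.38 1" --pt "0.0001 0.0058 0 -0.36 0 -1.38 1" --pt "-0.0001 0 0.004 0 0.95 0 1" --pt "-0.0002 0 0.004 0 0.96 0 1" --pt "-0.0002 0 0.004 0 0.95 0 1" --pt "-0.0001 0 0.004 0 0.96 0 1" --pt "-0.0002 0 0.004 0 0.95 0 1" --pt "-0.0002 0 0.004 0 0.96 0 1" --pt "0 0 0 0 0 0 1"

```text
time_s: 6.88
ee_pos: [0.623, 0.0278, 0.2152]
eef_rot: [-3.141, 0.149, 1.48]
force: [-0.4, -2.7, 3.1]
grip_width: 0.0196
grip_force: 30.0
```

```bash
python3 - <<'E'
from h import *
m=ctrl.camera_model('wrist');p,R,o=cur();im=ctrl.camera('wrist')
import pickle;pickle.dump(m,open('w4.pkl','wb'));print(p,o['eef_rot'],o['force'],o['moment'])
cv2.imwrite('pics/w4.png',im);cv2.imwrite('pics/c4.png',cv2.resize(im[:200,220:430],None,fx=3,fy=3,interpolation=cv2.INTER_CUBIC))
E
```

```text
[0.623  0.0278 0.2152] [-3.141   0.1486  1.4797] [-0.3925 -2.6598  3.1168] [-0.5202  0.3591  0.2426]
```

View pics/c4.png

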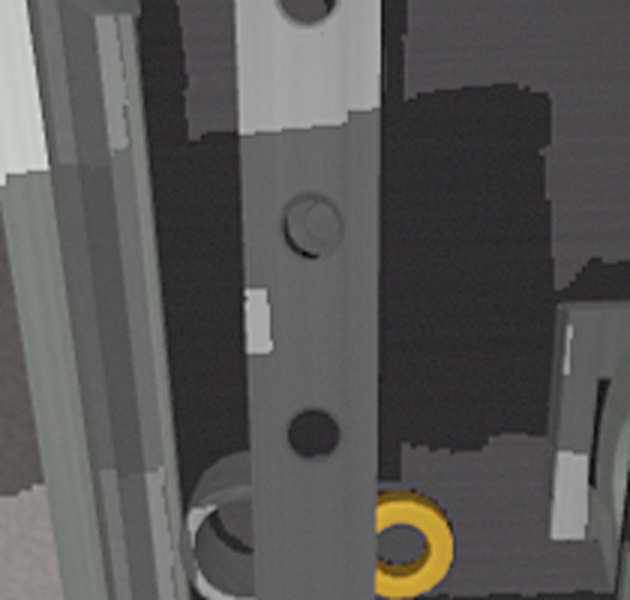

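```bash
python3 - <<'E'
from h import *
import pickle;m=pickle.load(open('w4.pkl','rb'));p,R,o=cur();a=.149
f=lambda x,y:(220+(x+.5)/3-.5,(y+.5)/3-.5)
h=plane('wrist',*f(313.5,224),.168+.14*np.sin(a)+.003,m);g=plane('wrist',*f(321,222),.1785,m)
psi=o['eef_rot'][2]-np.pi;print('hole top',h,'peg',g,'diff',g-h)
u=np.array([np.cos(psi),np.sin(psi)]);P=p[:2]-barpose(np.zeros(2),psi,a,.004)[0][:2]
print('kin pivot',P,'kin hole',P+.14*np.cos(a)*u-.003*np.sin(a)*u, 'hole@.1',P+.14*np.cos(.095)*u,'u',u)
E
```

```text
hole top [0.631  0.1235 0.1918] peg [0.6324 0.1229 0.1785] diff [ 0.0014 -0.0006 -0.0133]
kin pivot [0.6445 0.2626] kin hole [0.6319 0.1252] hole@.1 [0.6318 0.1238] u [-0.0908 -0.9959]
```

play_rows --pt "0.0004 0.0012 0 0 0 -0.3 1" --pt "0 0.001 0 0 0 -0.27 1" --pt "-0.0001 0 0.002 0 0.48 0 1" --pt "-0.0001 0 0.002 0 0.48 0 1" --pt "-0.0001 0 0.002 0 0.48 0 1" --pt "-0.0001 0 0.002 0 0.48 0 1" --pt "0 0 0 0 0 0 1"

```text
time_s: 7.52
ee_pos: [0.6252, 0.0269, 0.2075]
eef_rot: [-3.14, 0.116, 1.49]
force: [-1.7, -2.9, 2.8]
grip_width: 0.0192
grip_force: 30.0
```

play_rows --pt "0 0 0.001 0 0.24 0 1" --pt "0 0 0.001 0 0.24 0 1" --pt "0 0 0 0 0 0 1"

```text
time_s: 7.77
ee_pos: [0.6253, 0.0269, 0.2059]
eef_rot: [-3.14, 0.108, 1.491]
force: [-0.5, -3.5, 1.4]
grip_width: 0.0192
grip_force: 30.0
```

play_rows --pt "0 0 0.001 0 0.24 0 1" --pt "0 0 0.001 0 0.24 0 1" --pt "0 0 0 0 0 0 1"

```text
time_s: 8.02
ee_pos: [0.6253, 0.0267, 0.2038]
eef_rot: [-3.14, 0.099, 1.491]
force: [-1.3, -3.1, 1.9]
grip_width: 0.0193
grip_force: 30.0
```

play_rows --pt "0 0 0.001 0 0.24 0 1" --pt "0 0 0.001 0 0.24 0 1" --pt "0 0 0 0 0 0 1"

```text
time_s: 8.27
ee_pos: [0.6253, 0.0265, 0.2018]
eef_rot: [-3.14, 0.091, 1.491]
force: [-1.3, -3.1, 2.5]
grip_width: 0.0192
grip_force: 30.0
```

play_rows --pt "0 0 0.001 0 0.24 0 1" --pt "0 0 0.001 0 0.24 0 1" --pt "0 0 0 0 0 0 1"

```text
time_s: 8.52
ee_pos: [0.6252, 0.0263, 0.1998]
eef_rot: [-3.14, 0.083, 1.491]
force: [-1.1, -3.4, 1.8]
grip_width: 0.0197
grip_force: 30.0
```

play_rows --pt "0 0 0.001 0 0.24 0 1" --pt "0 0 0.001 0 0.24 0 1" --pt "0 0 0.001 0 0.24 0 1" --pt "0 0 0 0 0 0 1"

```text
time_s: 8.85
ee_pos: [0.6252, 0.026, 0.1968]
eef_rot: [-3.14, 0.07, 1.49]
force: [-1.0, -2.9, 1.7]
grip_width: 0.0193
grip_force: 30.0
```

play_rows --pt "0 0 0.001 0 0.24 0 1" --pt "0 0 0.001 0 0.24 0 1" --pt "0 0 0.001 0 0.24 0 1" --pt "0 0 0 0 0 0 1"

```text
time_s: 9.18
ee_pos: [0.6252, 0.0259, 0.1938]
eef_rot: [-3.14, 0.057, 1.49]
force: [-1.3, -3.6, 1.2]
grip_width: 0.0197
grip_force: 30.0
```

```bash
python3 - <<'E'
from h import *
p,R,o=cur();im=ctrl.camera('wrist');print(p,o['eef_rot'],o['force'],o['moment'])
cv2.imwrite('pics/c5.png',cv2.resize(im[:200,220:430],None,fx=3,fy=3,interpolation=cv2.INTER_CUBIC))
E
```

```text
[0.6252 0.0259 0.1938] [-3.14    0.0575  1.4904] [-1.2611 -3.5542  1.2254] [-0.5548  0.2366  0.2325]
```

View pics/c5.png

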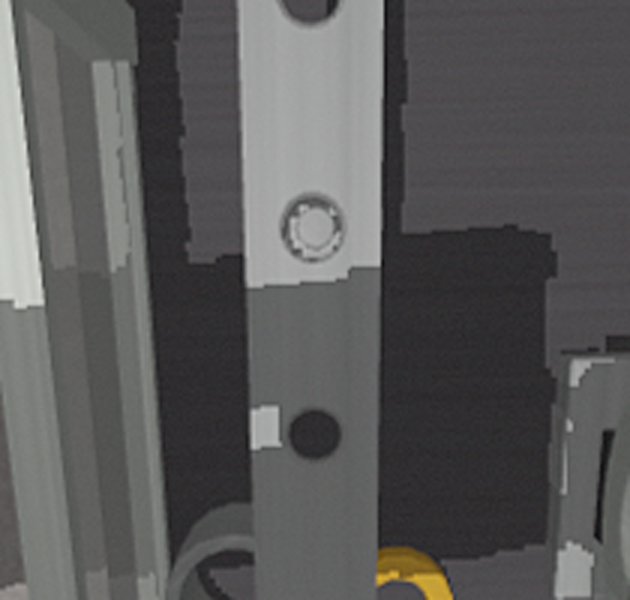

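The peg stands centred in the third hole (about 314,227 in the crop). I'll press on down.

play_rows --pt "0 0 0.0015 0 0.36 0 1" --pt "0 0 0.0015 0 0.36 0 1" --pt "0 0 0.0015 0 0.36 0 1" --pt "0 0 0.0015 0 0.36 0 1" --pt "0 0 0 0 0 0 1"

```text
time_s: 9.65
ee_pos: [0.6251, 0.0255, 0.1876]
eef_rot: [-3.14, 0.032, 1.49]
force: [-1.8, -3.5, 2.8]
grip_width: 0.0192
grip_force: 30.0
```

play_rows --pt "0 0 0.001 0 0.24 0 1" --pt "0 0 0.001 0 0.24 0 1" --pt "0 0 0.001 0 0.24 0 1" --pt "0 0 0 0 0 0 1"

```text
time_s: 9.98
ee_pos: [0.6252, 0.0255, 0.1849]
eef_rot: [-3.14, 0.02, 1.49]
force: [-0.9, -1.9, 1.8]
grip_width: 0.0196
grip_force: 30.0
```

play_rows --pt "0 0 0.001 0 0.24 0 1" --pt "0 0 0.001 0 0.24 0 1" --pt "0 0 0 0 0 0 1"

```text
time_s: 10.23
ee_pos: [0.6252, 0.0255, 0.1829]
eef_rot: [-3.14, 0.011, 1.49]
force: [-0.5, -3.5, 2.5]
grip_width: 0.0195
grip_force: 30.0
```

play_rows --pt "0 0 0.001 0 0.24 0 1" --pt "0 0 0.001 0 0.24 0 1" --pt "0 0 0 0 0 0 1"

```text
time_s: 10.48
ee_pos: [0.6252, 0.0255, 0.181]
eef_rot: [-3.14, 0.003, 1.49]
force: [-1.3, -3.7, 4.2]
grip_width: 0.0196
grip_force: 30.0
```

play_rows --pt "0 0 0.001 0 0 0 1" --pt "0 0 0 0 0 0 1"

```text
time_s: 10.65
ee_pos: [0.6252, 0.0255, 0.18]
eef_rot: [-3.14, 0.003, 1.491]
force: [-1.2, -3.3, 5.1]
grip_width: 0.0194
grip_force: 30.0
```

play_rows --pt "0 0 0.001 0 0 0 1" --pt "0 0 0 0 0 0 1"

```text
time_s: 10.82
ee_pos: [0.6252, 0.0256, 0.1791]
eef_rot: [-3.14, 0.003, 1.491]
force: [-1.0, -3.2, 4.9]
grip_width: 0.0194
grip_force: 30.0
```

play_rows --pt "0 0 0.001 0 0 0 1" --pt "0 0 0 0 0 0 1"

```text
time_s: 10.98
ee_pos: [0.6253, 0.0255, 0.1781]
eef_rot: [-3.141, 0.003, 1.491]
force: [-0.9, -3.3, 5.8]
grip_width: 0.0194
grip_force: 30.0
```

play_rows --pt "0 0 0.001 0 0 0 1" --pt "0 0 0.001 0 0 0 1" --pt "0 0 0 0 0 0 1"

```text
time_s: 11.23
ee_pos: [0.6254, 0.0255, 0.1763]
eef_rot: [-3.141, 0.003, 1.49]
force: [0.2, -3.4, 7.0]
grip_width: 0.0195
grip_force: 30.0
```

play_rows --pt "0 0 0.001 0 0 0 1" --pt "0 0 0 0 0 0 1"

```text
time_s: 11.4
ee_pos: [0.6255, 0.0255, 0.1754]
eef_rot: [-3.141, 0.003, 1.49]
force: [-1.1, -3.7, 7.0]
grip_width: 0.0197
grip_force: 30.0
```

```bash
python3 - <<'E'
from h import *
m=ctrl.camera_model('wrist');p,R,o=cur();im=ctrl.camera('wrist');cv2.imwrite('pics/w6.png',im);print(o['moment'])
for f in('w2','w4','w6'):
    g=cv2.cvtColor(cv2.imread(f'pics/{f}.png'),cv2.COLOR_BGR2GRAY)
    print(f);print(g[128:164,324:325].T, g[146:147,308:342])
c=cv2.resize(im[:200,220:430],None,fx=2.5,fy=2.5,interpolation=cv2.INTER_CUBIC)
s=cv2.resize(ctrl.camera('side')[145:230,265:365],None,fx=2.7,fy=2.7,interpolation=cv2.INTER_CUBIC)
d=np.zeros((500,798,3),np.uint8);d[:,:525]=c;d[:s.shape[0],525:525+s.shape[1]]=s[:, :273];cv2.imwrite('pics/c6.png',d)
E
```

```text
[-0.4226  0.1251  0.017 ]
w2
[[93 92 93 93 92 92 92 92 85 80 80 82 84 78 79 80 80 79 83 82 84 83 79 73
  78 86 90 91 91 92 92 91 90 90 91 93]] [[84 91 88 91 92 92 91 91 94 89 91 87 81 81 81 82 83 81 83 82 82 81 77 77
  79 82 82 78 80 78 73 84 85 88]]
w4
[[101 100  98  99  99 101  95  90  73  38  47  47  48  45  45  44  47  47
   45  46  46  41  44  46  65  82  88  97  96  98  96  98  99  98  97  96]] [[ 97  97 100  98  99  98  96  88  50  41  44  44  50  45  47  44  45  47
   46  46  47  47  45  43  51  79  91  93  95  99  98  99  97  99]]
w6
[[ 99 102 100  98  99 100 100  93  73  50  44  44  49  45  46  44  46  48
   48  48  49  47  50  47  44  64  86  92  98  98  98  98 100  99 100  98]] [[ 99  98 100 101  97  95  95  89  53  46  45  50  48  47  50  46  48  46
   45  46  49  46  47  43  46  64  86  91  96  96  97  98 100  99]]
```

View pics/c6.png

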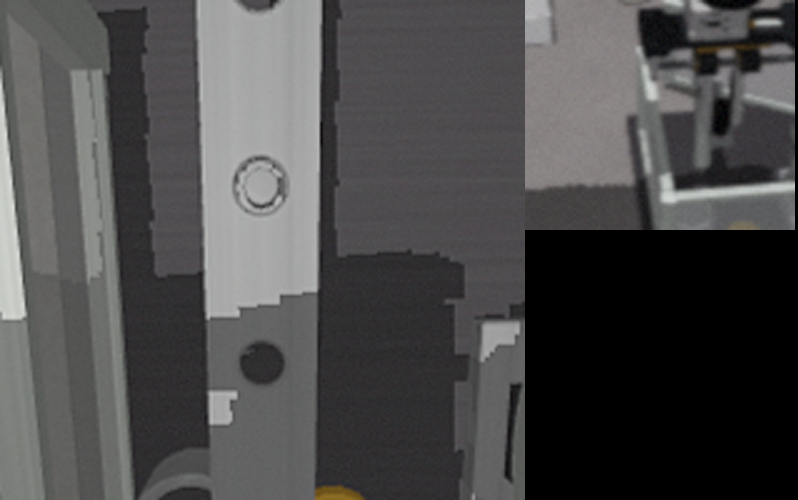

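play_rows --pt "0 0 0.001 0 0 0 1" --pt "0 0 0 0 0 0 1"

```text
time_s: 11.67
ee_pos: [0.6255, 0.0255, 0.1745]
eef_rot: [3.142, 0.003, 1.49]
force: [-0.7, -3.2, 8.2]
grip_width: 0.019
grip_force: 30.0
```

play_rows --pt "0 0 0.001 0 0 0 1" --pt "0 0 0 0 0 0 1"

```text
time_s: 11.83
ee_pos: [0.6255, 0.0255, 0.1735]
eef_rot: [-3.142, 0.003, 1.49]
force: [-0.4, -4.1, 8.0]
grip_width: 0.0195
grip_force: 30.0
```

```bash
python3 - <<'E'
from h import *
p,R,o=cur();cv2.imwrite('pics/w7.png',ctrl.camera('wrist'))
def meas(g,s):
    g=cv2.cvtColor(g,cv2.COLOR_BGR2GRAY).astype(float);g=g[:600] 
    y=int(170*s);r=cv2.GaussianBlur(g,(1,9),0)[y]
    d=np.abs(np.diff(cv2.GaussianBlur(r[None],(7,1),0)[0]))
    k=((g[int(125*s):int(165*s),int(88*s):int(120*s)])<70).astype(np.uint8)
    n,l,st,c=cv2.connectedComponentsWithStats(k);i=1+np.argmax(st[1:,4])
    t=60;x0=int(104*s);L=x0
    while r[L]>72:L-=1
    Rr=x0
    while r[Rr]>72:Rr+=1
    return 'width',(Rr-L)/s,'hole',(c[i]+[int(88*s),int(125*s)])/s,'area',st[i,4]/s/s
for f in('c4','c5'): print(f,meas(cv2.imread(f'pics/{f}.png'),3))
for f in('w6','w7'): print(f,meas(cv2.resize(cv2.imread(f'pics/{f}.png')[:200,220:430],None,fx=3,fy=3,interpolation=cv2.INTER_CUBIC),3))
E
```

```text
c4 ('width', 73.33333333333333, 'hole', array([104.3461, 144.5589]), 'area', np.float64(226.88888888888889))
c5 ('width', 54.0, 'hole', array([104.75 , 144.765]), 'area', np.float64(231.2222222222222))
w6 ('width', 43.333333333333336, 'hole', array([104.7794, 145.2477]), 'area', np.float64(238.7777777777778))
w7 ('width', 43.666666666666664, 'hole', array([104.8233, 145.3701]), 'area', np.float64(239.0))
```

play_rows --pt "0 0 0.001 0 0 0 1" --pt "0 0 0 0 0 0 1"

```text
time_s: 12.05
ee_pos: [0.6256, 0.0254, 0.1726]
eef_rot: [3.141, 0.003, 1.49]
force: [-0.3, -3.3, 8.9]
grip_width: 0.0193
grip_force: 30.0
```

play_rows --pt "0 0 0.001 0 0 0 1" --pt "0 0 0 0 0 0 1"

```text
time_s: 12.22
ee_pos: [0.6256, 0.0254, 0.1717]
eef_rot: [3.141, 0.003, 1.49]
force: [0.7, -3.6, 8.7]
grip_width: 0.0189
grip_force: 30.0
```

```bash
python3 - <<'E'
from h import *
import pickle
p,R,o=cur();m=ctrl.camera_model('wrist');im=ctrl.camera('wrist');cv2.imwrite('pics/w8.png',im);pickle.dump(m,open('w8.pkl','wb'))
print(p,o['force'],o['moment'],m['cx'])
# circles: bar outline holes at 140 (ring incl peg) and 180 ; print profiles
g=cv2.cvtColor(im,cv2.COLOR_BGR2GRAY)
print(g[58:92,324]);print(g[74,308:342]);print(g[0:12,316:332]);
E
```

```text
[0.6256 0.0254 0.1717] [ 0.7279 -3.5717  8.741 ] [-0.4709  0.0767 -0.0264] 325.2328529908453
[169 172 164 118  79 138 174 163 157 160 164 164 165 167 168 169 169 168
 169 169 171 176 162 104  72 133 154 140 163 173 171 171 171 171]
[170 172 171 169 148 125 150 172 162 149 172 173 169 168 168 169 169 166
 167 165 165 165 150  82 122 172 136 136 162 167 168 168 167 167]
[[130 106  87  77  70  71  74  74  74  71  75  81  51 103 141 150]
 [157 137 114  88 101  92  84  77  86  88 105 119 102 130 158 169]
 [166 157 144 123 135 123 118 112 121 120 133 150 156 163 168 166]
 [168 169 168 159 154 149 147 147 151 153 154 162 167 166 165 167]
 [168 167 168 167 168 169 164 164 167 170 170 168 166 163 164 165]
 [166 166 165 165 164 169 167 166 167 167 166 165 165 164 164 165]
 [167 166 166 165 164 166 166 165 166 165 165 166 164 163 164 165]
 [166 165 165 162 164 165 165 166 167 167 165 166 163 164 162 165]
 [165 165 164 163 164 165 165 165 166 166 168 166 162 165 165 164]
 [167 166 164 165 165 165 166 165 167 166 166 167 164 163 164 165]
 [167 166 165 163 164 166 165 165 167 166 166 167 163 163 163 165]
 [166 167 165 165 165 165 165 165 166 167 167 166 164 164 165 164]]
```

play_rows --pt "-0.0005 0 0 0 0 0 1" --pt "-0.0005 0 0 0 0 0 1" --pt "-0.0005 0 0 0 0 0 1" --pt "0 0 0 0 0 0 1"

```text
time_s: 12.6
ee_pos: [0.6255, 0.024, 0.1719]
eef_rot: [3.141, 0.003, 1.49]
force: [-0.3, -4.8, 8.7]
grip_width: 0.0192
grip_force: 30.0
```

play_rows --pt "0 0 0 0 0 0 -0.3" --pt "0 0 0 0 0 0 -0.3" --pt "0 0 0 0 0 0 -0.3" --pt "0 0 0 0 0 0 -0.3" --pt "0 0 0 0 0 0 -0.3" --pt "0 0 0 0 0 0 -0.3" --force 20

```text
time_s: 13.1
ee_pos: [0.625, 0.0241, 0.1709]
eef_rot: [-3.14, 0.003, 1.491]
force: [0.4, -0.7, 0.5]
grip_width: 0.056
grip_force: 0.0
```

play_rows --pt "0 0 -0.01 0 0 0 -0.3" --pt "0 0 -0.02 0 0 0 -0.3" --pt "0 0 -0.03 0 0 0 -0.3" --pt "0 0 -0.03 0 0 0 -0.3" --pt "-0.02 0 -0.03 0 0 0 -0.3" --pt "-0.04 0 -0.01 0 0 0 -0.3" --pt "-0.04 0 0 0 0 0 -0.3" --pt "-0.04 0 0 0 0 0 -0.3" --pt "-0.04 0 0 0 0 0 -0.3" --pt "-0.04 0 0 0 0 0 -0.3" --pt "-0.03 0 0 0 0 0 -0.3" --pt "0 0 0 0 0 0 -0.3"

```text
time_s: 14.1
ee_pos: [0.604, -0.23, 0.3022]
eef_rot: [-3.14, 0.004, 1.486]
force: [0.2, 1.0, -0.3]
grip_width: 0.0611
grip_force: 0.0
```

```bash
python3 - <<'E'
from h import *
print(cur()[2]['force'])
T=ctrl.camera('top');S=ctrl.camera('side');cv2.imwrite('pics/t9.png',T);cv2.imwrite('pics/s9.png',S)
def proj(n,X):
    m=ctrl.camera_model(n);return cv2.projectPoints(np.array([X],float),m['rvec'],m['tvec'],np.array([[m['fx'],0,m['cx']],[0,m['fy'],m['cy']],[0,0,1.]]),None)[0].ravel()
k0=np.r_[.6255-.0005,.024,.192]
res=[]
for n,im in(('top',T),('side',S)):
    u,v=proj(n,k0);x0,y0=int(u)-14,int(v)-14
    w=(im[y0:y0+29,x0:x0+29].max(2)<32).astype(np.uint8)
    N,l,st,c=cv2.connectedComponentsWithStats(w);i=1+np.argmax(st[1:,4])
    print(n,(u,v),'blob',c[i]+[x0,y0],st[i]+np.array([x0,y0,0,0,0]))
    print('proj top/bottom',proj(n,k0+[0,0,.021]),proj(n,k0-[0,0,.021]))
    res.append(ray(n,*(c[i]+[x0,y0])))
print('knob mid',tri(*res))
E
```

```text
[ 0.1917  1.0397 -0.2903]Traceback (most recent call last):
  File "<stdin>", line 11, in <module>
    return _wrapfunc(a, 'argmax', axis=axis, out=out, **kwds)
    return bound(*args, **kwds)
ValueError: attempt to get argmax of an empty sequence
```

```bash
python3 - <<'E'
from h import *
def proj(n,X):
    m=ctrl.camera_model(n);return cv2.projectPoints(np.array([X],float),m['rvec'],m['tvec'],np.array([[m['fx'],0,m['cx']],[0,m['fy'],m['cy']],[0,0,1.]]),None)[0].ravel()
k0=np.r_[.625,.024,.192]
for n,f in(('top','t9'),('side','s9')):
    g=cv2.imread(f'pics/{f}.png').max(2);u,v=np.round(proj(n,k0)).astype(int);print(n,u,v,proj(n,k0+[0,0,.021]),proj(n,k0-[0,0,.021]));print(g[v-12:v+13,u-14:u+15:1])
E
```

```text
top 317 169 [317.0905 167.4236] [316.9022 170.4988]
[[ 85  85  88  87  87  85  86  85  87  86  87  87  88  86  86  87  87  88
   87  88  88  89  87  88  88  89  89  89  89]
 [ 85  85  87  88  88  86  85  86  86  86  86  88  86  87  87  88  88  88
   88  88  89  88  87  87  87  87  88  89  89]
 [ 85  86  87  88  87  87  86  87  86  86  86  87  87  88  88  88  89  87
   89  89  88  87  87  87  88  89  88  89  90]
 [ 85  85  87  88  86  87  86  87  85  87  86  87  88  87  88  88  90  88
   89  89  89  87  88  87  88  88  88  89  90]
 [ 85  86  87  87  88  87  86  87  86  86  87  87  88  87  86  88  89  88
   87  88  89  88  88  88  91  95  97  96  95]
 [ 89  89  89  89  90  88  88  87  87  87  88  88  87  85  84  84  84  86
   88  88  88  89  92 100 113 127 136 136 128]
 [108 105 103 102  99  98  98  97  94  92  93  90  87  81  75  72  74  79
   83  86  90  96 114 137 160 180 191 192 179]
 [140 138 134 132 128 126 125 124 121 119 117 110  92  74  60  56  58  65
   75  88 101 119 150 182 204 216 221 221 217]
 [167 164 164 161 160 159 158 157 156 155 150 134 103  69  50  47  47  53
   72 
[... 4356 characters left out ...]
 25  21  22  19  20  20  20  22  22  24  15  19
   17  22  22  24  24  25  22  20  21  21  26]
 [ 43  49  49  40  35  28  28  26  28  26  26  19  20  24  20  22  18  18
   21  18  21  26  27  26  29  27  30  29  36]
 [ 36  39  41  39  33  32  38  33  28  29  19  20  27  28  37  39  40  44
   43  45  46  51  52  53  54  51  50  57  63]
 [ 34  35  36  34  36  35  36  34  33  30  19  26  44  64  70  70  74  71
   74  74  75  71  74  72  68  67  69  64  67]
 [ 30  31  29  32  24  28  21  26  30  33  34  31  46  62  66  59  58  56
   57  59  54  53  61  67  63  65  65  63  62]
 [ 22  21  21  27  22  23  22  21  38  46  55  42  33  36  32  34  33  29
   30  28  19  25  42  56  61  59  62  64  63]]
```

play_rows --pt "0 -0.03 0 0 0 0 -0.3" --pt "0 -0.04 0 0 0 0 -0.3" --pt "0 -0.04 0 0 0 0 -0.3" --pt "0 -0.04 0 0 0 0 -0.3" --pt "0 -0.04 0 0 0 0 -0.3" --pt "0 -0.04 0 0 0 0 -0.3" --pt "0 -0.02 0 0 0 0 -0.3" --pt "0 0 0 0 0 0 -0.3"

```text
time_s: 14.87
ee_pos: [0.3538, -0.2034, 0.3037]
eef_rot: [3.14, 0.005, 1.491]
force: [0.4, 0.5, 0.2]
grip_width: 0.0614
grip_force: 0.0
```

```bash
python3 - <<'E'
from h import *
S=ctrl.camera('side');cv2.imwrite('pics/s10.png',S);g=S.max(2)
def proj(n,X):
    m=ctrl.camera_model(n);return cv2.projectPoints(np.array([X],float),m['rvec'],m['tvec'],np.array([[m['fx'],0,m['cx']],[0,m['fy'],m['cy']],[0,0,1.]]),None)[0].ravel()
for z in(.171,.213,.220): print(z,proj('side',[.6247,.022,z]))
print(g[170:205,328:348])
E
```

```text
0.171 [337.0838 192.4288]
0.213 [337.8079 182.1591]
0.22 [337.9321 180.3978]
[[120 140 128  97  87  96 121 144 145 136 132 134 135 132 133 131 132 131
  131 132]
 [114 139 133 114 101 108 131 146 142 138 132 132 132 131 132 130 128 132
  130 132]
 [106 133 147 140 136 140 142 147 145 138 132 129 132 135 132 129 132 137
  136 133]
 [100 129 144 149 150 152 148 150 145 137 136 132 131 134 130 130 132 132
  134 133]
 [ 91 121 146 148 153 148 151 147 149 146 138 129 133 132 133 130 135 132
  133 133]
 [ 86 115 144 151 151 148 154 150 149 146 139 130 133 130 130 131 133 133
  134 135]
 [ 88 109 138 150 151 150 149 151 150 148 131 134 130 129 136 133 130 133
  133 132]
 [ 88 102 132 147 146 143 143 145 148 147 142 138 131 132 130 133 135 133
  132 134]
 [ 77  93 127 143 138 118 119 127 138 150 152 153 148 140 135 137 132 130
  128 129]
 [ 67  79 114 143 130 103  89 103 125 139 143 149 155 158 154 150 144 144
  139 138]
 [ 62  77 115 139 131 111  99  98 106 112 109 115 125 129 138 145 154 157
  158 152]
 [ 74  79 108 138 145 144 121 102  67  57  56  61  75  95 110 121 125 135
  137 144]
 [ 
[... 1252 characters left out ...]
  61  61
   61  62]
 [ 92 109 109 106 104 111 127 140 140 141 134 131 131 123 103  75  62  60
   62  60]
 [ 92 106 108 104  98  97  96 102 102  96  95  95  92  91  78  67  63  58
   57  59]
 [ 94 107 111 104 102  86  74  65  57  62  64  62  65  68  65  61  60  61
   62  57]
 [ 94 108 110 103  98  82  53  44  38  43  46  60  60  59  62  61  59  62
   58  59]
 [ 96 110 109 105 100  74  47  34  32  34  42  51  61  60  61  58  59  56
   59  59]
 [ 95 106 111 106 100  76  44  32  32  33  43  55  60  59  61  60  56  62
   54  58]
 [ 94 111 108 106  97  79  43  32  31  32  37  50  55  62  60  60  56  61
   59  60]
 [ 97 111 108 107  97  73  44  33  32  27  35  47  58  57  59  56  58  59
   60  60]]
```

```bash
python3 -c "
from station import ctrl
print(ctrl.hand_in())"
```

```text
the job is handed in; nothing more can be done
None
```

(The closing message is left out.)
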